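# Unload the snap-capped centrifuge bucket

### The job

Unload the centrifuge bucket: pull the snapped-on clear cap up off the bucket and stand it, handle up, in the middle of the blue pad, then lift the tube insert out of the bucket and stand it flat in the yellow tray. Keep the insert upright, set both parts down rather than dropping them, and do not disturb the bottle, the beaker or the tip box.

Things in the scene. Friction and masses are not known exactly. Their poses are not given: they have to be found in the camera images.
- bucket: Fixed aluminium bucket 116 x 90 mm outside, 106 x 80 inside, on a dark cradle plate 206 x 110 x 10 mm; inner floor 12 mm, rim 72 mm up. Origin: centre of the plate's underside; x along the long side, y the short, z up. At x = +-90 mm stands a black catch housing (20 x 44 mm, 79 tall) with a sprung roller over the cap's end rib; both let go at a straight upward pull of about 12 to 20 N in all.
- cap: Clear hollow cap, about 250 g, 138 x 90 x 108 mm, snapped on the bucket, axes along the bucket's. Origin: centre of its underside, level with the feet of its orange end tongues (x = +-62 mm, 60 mm wide, 36 tall) on which it stands; 42 mm above the bucket's origin when snapped on. Dome 116 x 90 mm, top at z = 76. Raise it 70 mm to clear the insert.
- insert: White tube insert, about 320 g, with four blue-capped tubes fixed in it; starts on the bucket's inner floor under the cap, 2 mm play each side, axes along the bucket's. Origin: centre of its flat underside, x along its long side. Block 102 x 76 x 50 mm; tube caps 28 mm across at x = +-36, y = +-21, top at z = 72; green handle bar on top, to z = 95.
- cap_handle (a point): Centre of the top face of the cap's orange handle bar: 84 mm long (cap x), 14 mm wide (cap y), 20 mm high, on legs 12 mm high at x = +-34 mm; 108 mm above the cap's origin. Axes as the cap's.
- insert_handle (a point): Centre of the top face of the insert's green handle bar: 80 mm long (insert x), 12 mm wide (insert y), 23 mm high, 95 mm above the insert's origin. Axes as the insert's.
- pad: Flat blue pad fixed on the bench, 190 (x) x 150 (y) x 3 mm thick. Origin: centre of its underside; the cap stands on it.
- tray: Shallow open yellow tray fixed on the bench, 156 (x) x 130 (y) x 18 mm high, walls 4 mm, floor 4 mm thick (inside 148 x 122 mm). Origin: centre of its underside; the insert stands on its floor.
- reagent: Bystander: glass reagent bottle with a blue cap, 70 mm diameter, 140 mm tall. Origin: centre of its underside.
- beaker: Bystander: glass beaker, 72 mm diameter, 90 mm tall. Origin: centre of its underside.
- tipbox: Bystander: grey pipette-tip box with a clear lid, 85 x 125 x 62 mm. Origin: centre of its underside.
Not all that is in view belongs to the job. What is shaped like the cap but brown or turquoise is not meant.

How it is judged:
By the outcome, as a careful person would: the job done as asked, in the order asked, and still so for the second after the job is handed in, with the robot touching nothing.
It also fails if it takes over 64 s, if anything falls off the work surface, if the arm or the gripper's body presses on something with over 40 N, if the wrist force passes 120 N, or if a joint passes its speed limit or range.

### The arm

A 7-joint arm with a two-finger parallel gripper is mounted at the origin on the work surface. World frame = base frame: x ahead of the robot, y to its left, z up, the work surface at z = 0. Lengths are in m, angles in rad, forces in N, time in s.
With the tool pointing down it reaches from about 0.425 to 0.925 m from the base axis. Payload 6.8 kg.
Tool frame: the origin (TCP) lies midway between the tips of the shut fingers; the grasp point (between the pads) lies 19 mm behind it (bot.pinch_z is the distance from the TCP to the grasp point, in m); z points along the fingers, y is the line along which they close (so a half turn about z gives the same grasp; the last joint's range is limited). The gripper opens to 85 mm and grips with 20 to 120 N. Pads are 22 mm wide; open, the fingers measure 114 mm over their backs; the gripper's body (76 mm by 85 mm) begins 54 mm behind the grasp point. The pads swing forward as they close: fully open they stand 13 mm farther back than shut.
Start: joints at [-1.356, 0.477, 0.022, 1.555, -0.011, 1.109, -0.083], TCP at [0.214, 0.64, 0.231] pointing down, gripper open.
Joint ranges: [-2.96, 2.96], [-0.34, 2.1], [-1.41, 1.46], [0.24, 2.44], [-1.37, 4.51], [0.17, 1.92], [-2.96, 2.96]. Speed limits (rad/s): [2.39, 2.39, 3.14, 3.14, 3.14, 3.14, 3.14].

### API

Orientations are given as a unit quaternion [w, x, y, z].
In Python, from station import bot, imaging gives the robot as it stands. The module is installed in compiled form; this text tells all that it offers.
- The arm moves only by the tool carry_out, never from a script. Its argument "targets" is a list of rows, each a list of 5 numbers: the shift along the tool's x, y, z in cm, then the turn about the tool's z in degrees, then the opening, from -1 (shut) to 1 (fully open). In form: [[x, y, z, yaw, gripper], ...]. A call has 1 to 12 rows; each row shifts and turns the commanded pose from where the row before left it, along the tool's axes as they then stand; what a row does not reach is not made up. A row lasts 1/10 s, in which the tool goes at most 50 mm and 8.59 degrees, less where a joint would pass 70% of its speed; a pose out of reach is approached as far as the arm can. A call is refused whole if a number of a shift passes 5 or a number of a turn 8.59, either way. A call with a gripper value outside its range is refused whole. The fingers move at their own pace and stop on an object; "force" is the grip in N (left out, the last holds). Time passes only in rows, so rows that do not move let the fingers close. It gives the time, the measured TCP pose, the force, the opening and the grip force at its end, in the units of the state.
- bot.get_obs(): the state, without advancing time (a new reading comes with each control period).
- imaging.read_camera(name): name is "side" or "top"; returns the picture (420x560x3 uint8, red, green, blue); there is no depth.
- imaging.calibration(name): a dict with "fx", "fy", "cx", "cy" (pixels), "extrinsics" (4x4, takes a point from world to camera coordinates). Camera axes: x right, y up, looking along -z (the intrinsics and any distortion apply to the point x, -y, -z); pixel columns grow to the right and rows downward; lengths in m; the calibration is good to about 2 mm. A picture is of the moment at which its call begins. calibration takes no time and is no camera call.
- bot.hand_in(): hands the job in; it is judged then, once.
The state is a dict: "t": time; "q": joint angles; "joint_vel": joint speeds; "joint_torque": joint torques, N m; "eef_pos": TCP position; "tool_rot": TCP orientation; "contact_force": force on the tool from outside, world axes, zero at the start; "torque": the same for the moment, N m; "gripper_width": opening from 0.0 (shut) to 1.0 (fully open); "grasp_force": force on a finger pad.
Only numpy, scipy, OpenCV 4.12 (cv2) and the standard library are available. Lean on these libraries where they do the work, as an engineer would, in place of code of your own. Each camera call takes 0.05 s, during which the arm holds its last target. There are 200 camera calls.

## Working session

There is one attempt and no reset: what is moved stays moved. The work goes in short steps, Python scripts to look and compute and a tool call to move; the robot and the scene stay as the last step left them, time stands still between calls to the robot, and variables do not carry over. Pictures are saved under pics/ and viewed, at most 10 in all, crops included, and the job is handed in when it is done.

Besides the shell and the picture viewer there is one more tool, called after "Request:" by a JSON object that holds its "api" and its "payload", one argument or row to a line. carry_out: Moves the arm, as the interface text tells. Its arguments: {"type":"object","properties":{"targets":{"type":"array"},"force":{"type":"number"}},"required":["targets"]}

```bash
mkdir -p pics; python3 - <<'E'
from station import bot, imaging
import cv2
for n in("top","side"):
    cv2.imwrite(f"pics/{n}0.png",cv2.resize(imaging.read_camera(n)[:,:,::-1],(800,600),interpolation=cv2.INTER_CUBIC))
    print(imaging.calibration(n))
o=bot.get_obs();print(o,bot.pinch_z)
E
```

```text
{'fx': 527.9762477141105, 'fy': 527.9762477141105, 'cx': 284.4408336481433, 'cy': 216.64917236656865, 'extrinsics': array([[ 0.11560456, -0.99328519,  0.00448583,  0.02832955],
       [ 0.97021751,  0.11388534,  0.21379454, -0.56287433],
       [-0.21286982, -0.0203634 ,  0.97686835, -1.53799168],
       [ 0.        ,  0.        ,  0.        ,  1.        ]])}
{'fx': 385.5980555730921, 'fy': 385.5980555730921, 'cx': 277.86719302422307, 'cy': 203.55070825183802, 'extrinsics': array([[-0.98856566, -0.15078237, -0.00161813,  0.53387306],
       [ 0.08837573, -0.58804075,  0.80398869, -0.09309281],
       [-0.12217884,  0.7946526 ,  0.59464239, -1.04541151],
       [ 0.        ,  0.        ,  0.        ,  1.        ]])}
{'t': 0.1, 'q': array([-1.35609594,  0.47772832,  0.02233844,  1.5563351 , -0.01147487,
        1.10931526, -0.08308776]), 'joint_vel': array([-0.00036828, -0.00148973,  0.00055252, -0.00177998, -0.00088075,
        0.00021123, -0.00030178]), 'joint_torque': array([ 3.93156050e-03, -5.97762823e+01,  1.61318455e+00, -2.81956923e+01,
        1.28337799e-02,  5.02422190e-03, -1.18548405e-05]), 'eef_pos': array([0.21397216, 0.63962832, 0.23042296]), 'tool_rot': array([-6.29768533e-05,  1.60676915e-01,  9.87006708e-01, -8.26515961e-04]), 'contact_force': array([ 0.89728468, -0.67802607,  0.08645535]), 'torque': array([-0.00411703, -0.01464104, -0.03988202]), 'grasp_force': 0.0, 'gripper_width': 1.0003991821301037} 0.0187
```

View pics/top0.png

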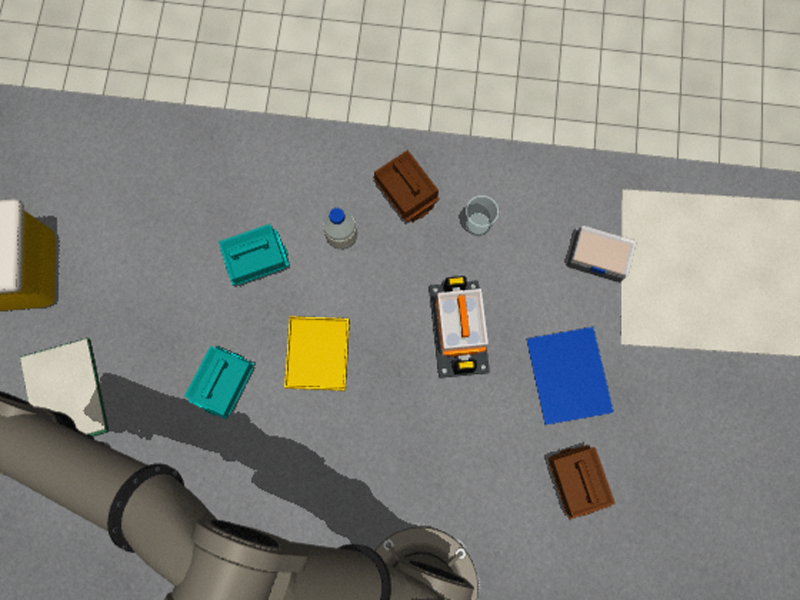

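View pics/side0.png

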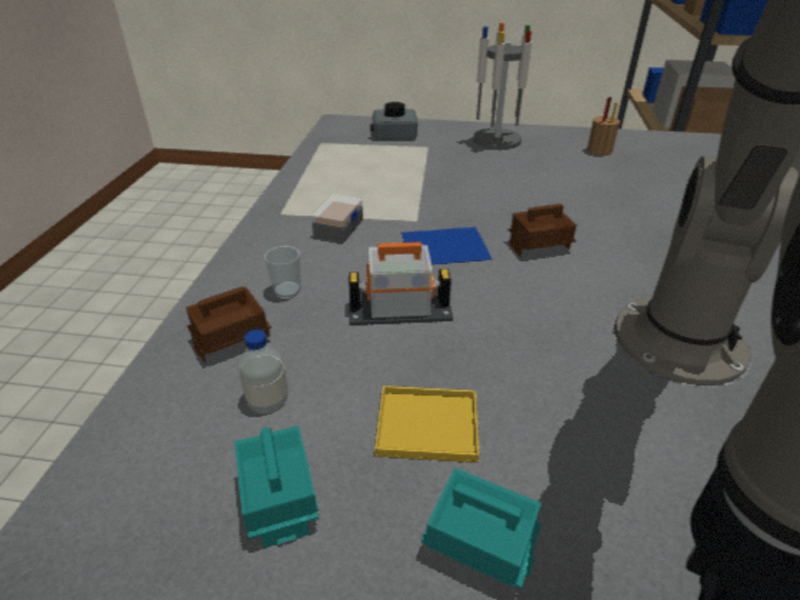

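The top view shows the bucket near (462,325), the pad near (570,375) and the tray near (317,353). The clear cap has an orange handle. In the side view the cap handle is near (400,250). Next I measure by colour segmentation plus an enlarged crop.

```bash
cat >h.py <<'E'
import numpy as np,cv2
from station import bot,imaging
def ray(n,uv,z):
    c=imaging.calibration(n);E=c["extrinsics"];R,t=E[:3,:3],E[:3,3]
    uv=np.atleast_2d(uv).astype(float)
    d=np.c_[(uv[:,0]-c["cx"])/c["fx"],-(uv[:,1]-c["cy"])/c["fy"],-np.ones(len(uv))]@R
    o=-R.T@t
    return (o+d*((z-o[2])/d[:,2])[:,None])[:,:2]
def proj(n,P):
    c=imaging.calibration(n);E=c["extrinsics"];p=np.atleast_2d(P)@E[:3,:3].T+E[:3,3]
    return np.c_[c["cx"]+c["fx"]*p[:,0]/-p[:,2],c["cy"]-c["fy"]*p[:,1]/-p[:,2]]
def blobs(n,im,lo,hi,z,amin=60):
    m=cv2.inRange(cv2.cvtColor(im,cv2.COLOR_RGB2HSV),lo,hi)
    for c in cv2.findContours(m,cv2.RETR_EXTERNAL,cv2.CHAIN_APPROX_NONE)[0]:
        if cv2.contourArea(c)<amin: continue
        w=ray(n,c[:,0],z).astype(np.float32)*1000
        (x,y),s,a=cv2.minAreaRect(w)
        print(n,c[:,0].mean(0).round(),"xy",round(x,1),round(y,1),"size",np.round(s,1),"ang",round(a,1))
def crop(n,im,x0,y0,x1,y1,f):
    s=(600*(x1-x0)//(y1-y0),600) if (x1-x0)*6<(y1-y0)*8 else (800,800*(y1-y0)//(x1-x0))
    cv2.imwrite(f,cv2.resize(im[y0:y1,x0:x1,::-1],s,interpolation=cv2.INTER_CUBIC))
E
python3 - <<'E'
from h import *
for n in("top","side"):
    im=imaging.read_camera(n)
    print("pad");blobs(n,im,(110,150,60),(125,255,255),.003,300)
    print("tray");blobs(n,im,(20,150,60),(30,255,255),.018 ,300)
    print("handle");blobs(n,im,(3,170,120),(15,255,255),.150,30)
    if n=="top": crop(n,im,295,190,350,268,"pics/c_top.png")
    else: crop(n,im,235,160,325,228,"pics/c_side.png")
E
```

```text
pad
top [397. 265.] xy 466.6 -270.2 size [189.2 149.5] ang 16.8
tray
top [221. 247.] xy 448.8 275.6 size [157.4 130.6] ang 4.5
top [ 22. 188.] xy 581.5 936.3 size [222.7 117.5] ang 11.4
handle
top [324. 221.] xy 537.3 -22.6 size [82.7 12.9] ang 12.4
pad
side [314. 170.] xy 466.5 -270.9 size [185.8 147.5] ang 17.0
side [520.  11.] xy -1231.3 -3418.7 size [1349.   206.7] ang 69.6
tray
side [299. 297.] xy 449.3 281.4 size [153.9 140.3] ang 4.6
handle
side [279. 172.] xy 539.5 -18.8 size [75.6 15.3] ang 8.5
```

View pics/c_top.png

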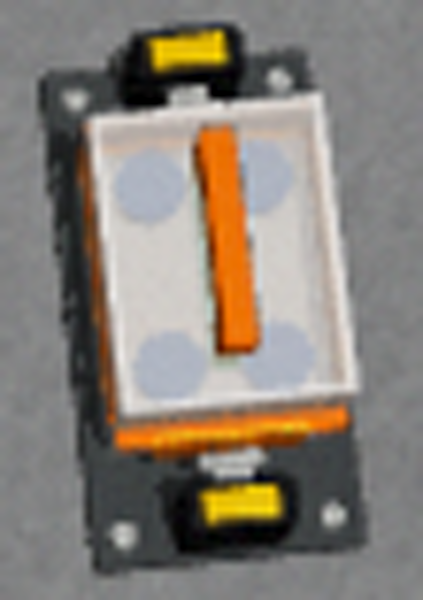

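View pics/c_side.png

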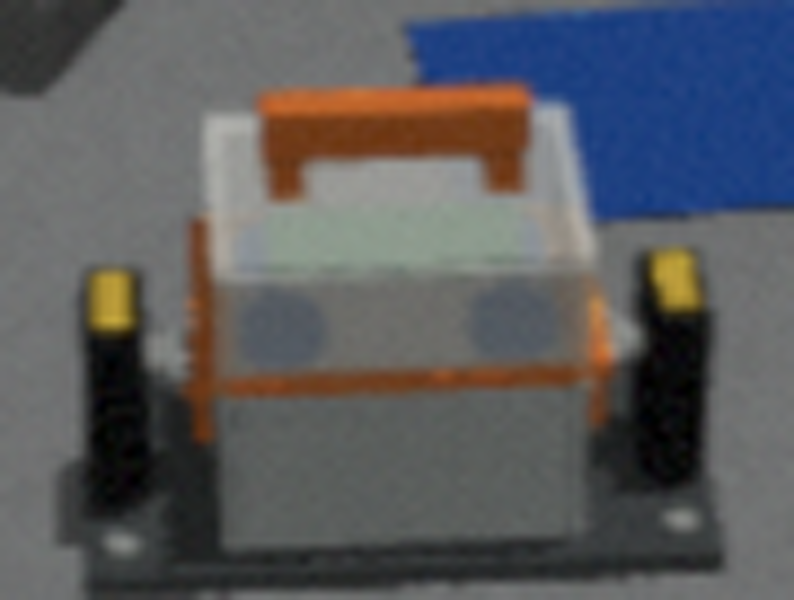

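Crops: in the top crop the handle's edges run (195,135)–(217,350) and (235,125)–(258,350), with the catches' yellow tops at (188,50) and (242,503). In the side crop the handle's top face spans (262,92)–(530,112). Now the angles.

```bash
python3 - <<'E'
from h import *
T=lambda p:np.array(p)/7.69+[295,190]-.43
S=lambda p:np.array(p)/8.85+[235,160]-.43
def seg(n,a,b,z):
    w=ray(n,[a,b],z)*1000; d=w[0]-w[1]
    print(n,"mid",w.mean(0).round(1),"len",np.hypot(*d).round(1),"ang",(np.degrees(np.arctan2(d[1],d[0]))%180).round(1))
seg("top",T((195,135)),T((217,350)),.15)
seg("top",T((235,125)),T((258,350)),.15)
seg("top",T((188,50)),T((242,503)),.079)
seg("top",T((75,98)),T((124,534)),.010)
seg("top",T((280,78)),T((335,515)),.010)
seg("side",S((262,113)),S((530,112)),.15)
seg("side",S((262,92)),S((530,88)),.15)
seg("side",S((110,290)),S((677,270)),.079)
im=imaging.read_camera("top")
# tray corner & pad via top ; bystanders rough
for nm,uv,z in(("reagent cap",(337,215),.14),("beaker",(481,215),.0),("tip",(602,252),.06),("brown far",(407,188),.1),("brown near",(580,480),.1),("teal",(222,380),.1)):
    print(nm,(ray("top",np.array(uv)*.7,z)*1000).round())
E
```

```text
top mid [535.9 -14.4] len 81.7 ang 11.5
top mid [539.6 -29.1] len 85.6 ang 11.4
top mid [539.2 -22.6] len 180.1 ang 12.4
top mid [531.9  18.4] len 180.3 ang 12.4
top mid [549.7 -64.4] len 181.2 ang 12.5
side mid [538.1 -14.9] len 81.2 ang 8.9
side mid [540.  -27.8] len 82.0 ang 10.2
side mid [540.5 -28.2] len 180.9 ang 12.1
reagent cap [[721. 257.]]
beaker [[806. -48.]]
tip [[ 731. -311.]]
brown far [[812. 122.]]
brown near [[ 245. -287.]]
teal [[359. 446.]]
```

```bash
cat >>h.py <<'E'
from scipy.spatial.transform import Rotation as Ro
def rel(xyz,ang):
    o=bot.get_obs();q=o["tool_rot"];R=Ro.from_quat([q[1],q[2],q[3],q[0]]).as_matrix()
    a=np.degrees(np.arctan2(R[1,0],R[0,0]));dy=-((ang-a+90)%180-90)
    R2=R@Ro.from_euler('z',dy,degrees=True).as_matrix()
    d=np.array(xyz)-o["eef_pos"]
    print("t",o["t"],"pos",(o["eef_pos"]*1000).round(1),"ang",a.round(2),"tilt",np.degrees(np.arccos(-R[2,2])).round(2),
      "\nyaw",dy.round(2),"shift now(cm)",(d@R*100).round(2),"after yaw(cm)",(d@R2*100).round(2),
      "F",o["contact_force"].round(1),"q",o["q"].round(2),"w",round(o["gripper_width"],3),"gf",round(o["grasp_force"],1))
E
python3 -c "
from h import *
rel([.5385,-.0225,.23],12.3)"
```

```text
t 0.25 pos [214.1 639.9 230.8] ang 161.5 tilt 0.05 
yaw -30.8 shift now(cm) [-51.78 -52.52   0.13] after yaw(cm) [-17.59 -71.63   0.13] F [0.3 0.5 0.4] q [-1.36  0.48  0.02  1.56 -0.01  1.11 -0.08] w 1.002 gf 0.0
```

Request:
{"api": "carry_out", "payload": {
  "targets": [
    [0, 0, 0, -7.7, 0.2],
    [0, 0, 0, -7.7, 0.2],
    [0, 0, 0, -7.7, 0.2],
    [0, 0, 0, -7.7, 0.2]
  ]
}}

```text
t: 0.65
eef_pos: [0.2141, 0.6401, 0.2311]
tool_rot: [-0.0, -0.11, 0.994, -0.0]
contact_force: [-1.1, -0.6, -0.2]
gripper_width: 0.6
grasp_force: 0.0
```

```bash
python3 -c "
from h import *
rel([.5385,-.0225,.23],12.3)"
```

```text
t 0.65 pos [214.1 640.1 231.1] ang -167.38 tilt 0.02 
yaw 0.32 shift now(cm) [-17.18 -71.74   0.13] after yaw(cm) [-17.58 -71.65   0.13] F [-1.1 -0.6 -0.2] q [-1.27  0.48 -0.09  1.55  0.05  1.11  0.41] w 0.6 gf 0.0
```

Request:
{"api": "carry_out", "payload": {
  "targets": [
    [-0.72, -2.99, 0, 0, 0.2],
    [-0.72, -2.99, 0, 0, 0.2],
    [-0.72, -2.99, 0, 0, 0.2],
    [-0.72, -2.99, 0, 0, 0.2],
    [-0.72, -2.99, 0, 0, 0.2],
    [-0.72, -2.99, 0, 0, 0.2],
    [-0.72, -2.99, 0, 0, 0.2],
    [-0.72, -2.99, 0, 0, 0.2],
    [-0.72, -2.99, 0, 0, 0.2],
    [-0.72, -2.99, 0, 0, 0.2],
    [-0.72, -2.99, 0, 0, 0.2],
    [-0.72, -2.99, 0, 0, 0.2]
  ]
}}

```text
t: 1.85
eef_pos: [0.3754, 0.3068, 0.2314]
tool_rot: [0.0, -0.107, 0.994, 0.0]
contact_force: [0.3, 0.0, -0.2]
gripper_width: 0.603
grasp_force: 0.0
```

Request:
{"api": "carry_out", "payload": {
  "targets": [
    [-0.72, -2.99, 0, 0, 0.2],
    [-0.72, -2.99, 0, 0, 0.2],
    [-0.72, -2.99, 0, 0, 0.2],
    [-0.72, -2.99, 0, 0, 0.2],
    [-0.72, -2.99, 0, 0, 0.2],
    [-0.72, -2.99, 0, 0, 0.2],
    [-0.72, -2.99, 0, 0, 0.2],
    [-0.72, -2.99, 0, 0, 0.2],
    [-0.72, -2.99, 0, 0, 0.2],
    [-0.72, -2.99, 0, 0, 0.2],
    [-0.72, -2.99, 0, 0, 0.2],
    [0, 0, 0, 0, 0.2]
  ]
}}

```text
t: 3.05
eef_pos: [0.5237, -0.0011, 0.2315]
tool_rot: [0.0, -0.104, 0.995, -0.001]
contact_force: [-0.6, -0.5, 0.3]
gripper_width: 0.602
grasp_force: 0.0
```

```bash
python3 -c "
from h import *
rel([.5385,-.0225,.125],12.3)"
```

```text
t 3.05 pos [523.7  -1.1 231.5] ang -168.06 tilt 0.13 
yaw -0.36 shift now(cm) [-1.   -2.38 10.66] after yaw(cm) [-0.99 -2.39 10.66] F [-0.6 -0.5  0.3] q [-0.36  0.23  0.29  1.93 -0.07  0.99  1.74] w 0.602 gf 0.0
```

Request:
{"api": "carry_out", "payload": {
  "targets": [
    [-0.5, -1.2, 1, -0.36, 0.2],
    [-0.49, -1.19, 1.5, 0, 0.2],
    [0, 0, 1.5, 0, 0.2],
    [0, 0, 0, 0, 0.2],
    [0, 0, 0, 0, 0.2]
  ]
}}

```text
t: 3.55
eef_pos: [0.5371, -0.017, 0.1914]
tool_rot: [-0.0, -0.111, 0.994, 0.0]
contact_force: [0.3, 0.4, -0.8]
gripper_width: 0.601
grasp_force: 0.0
```

```bash
python3 -c "
from h import *
rel([.5385,-.0225,.125],12.3)
im=imaging.read_camera('top');crop('top',im,285,180,360,275,'pics/t2.png')"
```

```text
t 3.55 pos [537.1 -17.  191.4] ang -167.29 tilt 0.04 
yaw 0.41 shift now(cm) [-0.02 -0.57  6.64] after yaw(cm) [-0.03 -0.57  6.64] F [ 0.3  0.4 -0.8] q [-0.32  0.3   0.29  1.94 -0.11  0.91  1.81] w 0.601 gf 0.0
```

Request:
{"api": "carry_out", "payload": {
  "targets": [
    [0, -0.3, 1.5, 0.4, 0.2],
    [0, -0.27, 1.5, 0, 0.2],
    [0, 0, 1, 0, 0.2],
    [0, 0, 0, 0, 0.2],
    [0, 0, 0, 0, 0.2]
  ]
}}

```text
t: 4.1
eef_pos: [0.5388, -0.0229, 0.1518]
tool_rot: [0.0, -0.107, 0.994, 0.0]
contact_force: [0.1, 0.2, 0.6]
gripper_width: 0.6
grasp_force: 0.0
```

```bash
python3 -c "
from h import *
rel([.5385,-.0225,.125],12.3)"
```

```text
t 4.1 pos [538.8 -22.9 151.8] ang -167.72 tilt 0.03 
yaw -0.02 shift now(cm) [0.02 0.04 2.68] after yaw(cm) [0.02 0.05 2.68] F [0.1 0.2 0.6] q [-0.3   0.36  0.28  1.97 -0.13  0.83  1.84] w 0.6 gf 0.0
```

Request:
{"api": "carry_out", "payload": {
  "targets": [
    [0, 0, 1.0, 0, 0.2],
    [0, 0, 1.0, 0, 0.2],
    [0, 0, 0.65, 0, 0.2],
    [0, 0, 0, 0, 0.2]
  ]
}}

```text
t: 4.5
eef_pos: [0.5376, -0.0232, 0.1235]
tool_rot: [-0.001, -0.107, 0.994, 0.0]
contact_force: [-0.7, 0.7, -0.0]
gripper_width: 0.597
grasp_force: 0.0
```

Request:
{"api": "carry_out", "payload": {
  "targets": [
    [0, 0, 0, 0, -0.3],
    [0, 0, 0, 0, -0.5],
    [0, 0, 0, 0, -0.6],
    [0, 0, 0, 0, -1],
    [0, 0, 0, 0, -1],
    [0, 0, 0, 0, -1],
    [0, 0, 0, 0, -1]
  ],
  "force": 80
}}

```text
t: 5.2
eef_pos: [0.5389, -0.0234, 0.1252]
tool_rot: [0.0, -0.107, 0.994, -0.0]
contact_force: [0.1, -2.2, 3.8]
gripper_width: 0.147
grasp_force: 78.4
```

```bash
python3 -c "
from h import *
rel([.5385,-.0225,.125],12.3)"
```

```text
t 5.2 pos [538.9 -23.4 125.2] ang -167.75 tilt 0.04 
yaw -0.05 shift now(cm) [0.02 0.1  0.02] after yaw(cm) [0.02 0.1  0.02] F [ 0.1 -2.2  3.8] q [-0.29  0.39  0.27  1.99 -0.15  0.77  1.85] w 0.147 gf 78.4
```

Gripped: 12.5 mm opening and only a small side force. Pulling straight up slowly.

Request:
{"api": "carry_out", "payload": {
  "targets": [
    [0, 0, -0.2, 0, -1],
    [0, 0, -0.3, 0, -1],
    [0, 0, -0.4, 0, -1],
    [0, 0, -0.5, 0, -1],
    [0, 0, -0.5, 0, -1],
    [0, 0, -0.5, 0, -1],
    [0, 0, -0.5, 0, -1],
    [0, 0, -0.5, 0, -1],
    [0, 0, -0.5, 0, -1]
  ]
}}

```text
t: 6.1
eef_pos: [0.5385, -0.0232, 0.1643]
tool_rot: [0.0, -0.107, 0.994, 0.0]
contact_force: [0.7, 0.2, -2.3]
gripper_width: 0.15
grasp_force: 80.1
```

```bash
python3 -c "
from h import *
rel([.5385,-.0225,.125],12.3)"
```

```text
t 6.1 pos [538.5 -23.2 164.3] ang -167.74 tilt 0.01 
yaw -0.04 shift now(cm) [-0.02  0.07  3.93] after yaw(cm) [-0.02  0.07  3.93] F [ 0.7  0.2 -2.3] q [-0.3   0.34  0.28  1.96 -0.12  0.86  1.83] w 0.15 gf 80.1
```

Request:
{"api": "carry_out", "payload": {
  "targets": [
    [0, 0, -0.8, 0, -1],
    [0, 0, -1, 0, -1],
    [0, 0, -1, 0, -1],
    [0, 0, -1, 0, -1],
    [0, 0, -1, 0, -1],
    [0, 0, -1, 0, -1],
    [0, 0, -1, 0, -1],
    [0, 0, 0, 0, -1]
  ]
}}

```text
t: 6.9
eef_pos: [0.5395, -0.0232, 0.2335]
tool_rot: [0.001, -0.107, 0.994, 0.0]
contact_force: [0.2, 0.5, -2.3]
gripper_width: 0.146
grasp_force: 80.1
```

```bash
python3 -c "
from h import *
rel([.4665,-.2705,.23],16.9)
im=imaging.read_camera('side');crop('side',im,215,80,355,185,'pics/s3.png')
im=imaging.read_camera('top');crop('top',im,285,160,360,265,'pics/t3.png')"
```

```text
t 6.9 pos [539.5 -23.2 233.5] ang -167.74 tilt 0.16 
yaw -4.64 shift now(cm) [ 12.39 -22.61   0.32] after yaw(cm) [ 14.17 -21.54   0.32] F [ 0.2  0.5 -2.3] q [-0.32  0.25  0.3   1.9  -0.09  1.    1.8 ] w 0.146 gf 80.1
```

View pics/s3.png

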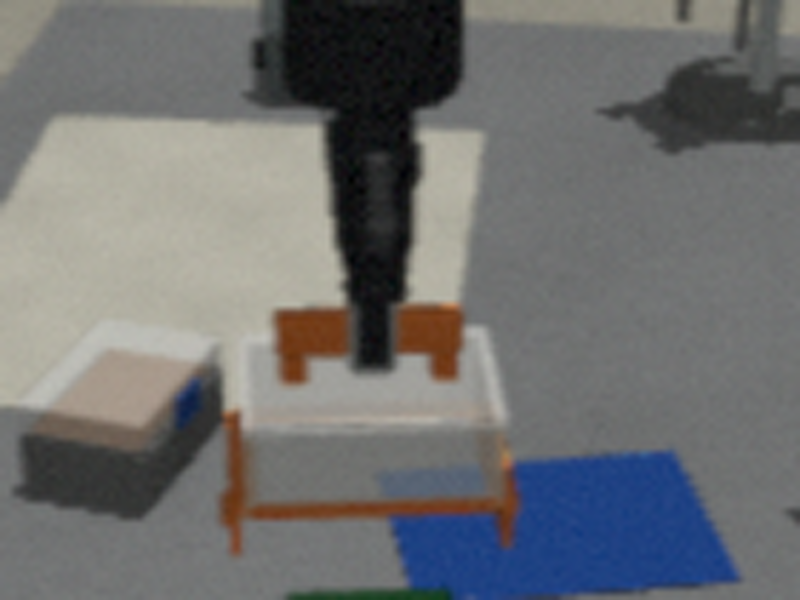

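The cap hangs level in the fingers. The bar spans x=277–462 and the finger is at 375, so it is centred. The feet, at (235,552) and (507,545), are clear. Moving to the pad.

Request:
{"api": "carry_out", "payload": {
  "targets": [
    [0, 0, 0, -4.64, -1],
    [0.6, -1.0, 0, 0, -1],
    [1.4, -2.1, 0, 0, -1],
    [1.6, -2.4, 0, 0, -1],
    [1.6, -2.4, 0, 0, -1],
    [1.6, -2.4, 0, 0, -1],
    [1.6, -2.4, 0, 0, -1],
    [1.6, -2.4, 0, 0, -1],
    [1.6, -2.4, 0, 0, -1],
    [1.6, -2.5, 0, 0, -1],
    [0.9, -1.4, 0, 0, -1],
    [0, 0, 0, 0, -1]
  ]
}}

```text
t: 8.2
eef_pos: [0.4635, -0.2727, 0.2315]
tool_rot: [-0.001, -0.143, 0.99, -0.001]
contact_force: [-1.0, 0.9, -2.4]
gripper_width: 0.147
grasp_force: 80.1
```

```bash
python3 -c "
from h import *
rel([.4665,-.2705,.088],16.9)"
```

```text
t 8.2 pos [ 463.5 -272.7  231.5] ang -163.54 tilt 0.1 
yaw -0.44 shift now(cm) [-0.37  0.14 14.35] after yaw(cm) [-0.37  0.14 14.35] F [-1.   0.9 -2.4] q [ 0.06  0.26  0.43  1.91 -0.13  1.    2.4 ] w 0.147 gf 80.1
```

Request:
{"api": "carry_out", "payload": {
  "targets": [
    [-0.1, 0.05, 1, 0, -1],
    [-0.1, 0.05, 2, 0, -1],
    [-0.1, 0.04, 2, 0, -1],
    [0, 0, 2, 0, -1],
    [0, 0, 2, 0, -1],
    [0, 0, 2, 0, -1],
    [0, 0, 1, 0, -1],
    [0, 0, 0.5, 0, -1],
    [0, 0, 0, 0, -1],
    [0, 0, 0, 0, -1]
  ]
}}

```text
t: 9.2
eef_pos: [0.4689, -0.2668, 0.1074]
tool_rot: [0.0, -0.147, 0.989, -0.0]
contact_force: [-0.3, 0.0, -2.0]
gripper_width: 0.146
grasp_force: 80.1
```

```bash
python3 -c "
from h import *
rel([.4665,-.2705,.0862],16.9)"
```

```text
t 9.2 pos [ 468.9 -266.8  107.4] ang -163.09 tilt 0.06 
yaw 0.01 shift now(cm) [ 0.33 -0.28  2.12] after yaw(cm) [ 0.33 -0.28  2.12] F [-0.3  0.  -2. ] q [ 0.11  0.43  0.37  2.01 -0.23  0.74  2.48] w 0.146 gf 80.1
```

Request:
{"api": "carry_out", "payload": {
  "targets": [
    [0.15, -0.14, 0.3, 0, -1],
    [0.18, -0.14, 0.4, 0, -1],
    [0, 0, 0.4, 0, -1],
    [0, 0, 0.4, 0, -1],
    [0, 0, 0.3, 0, -1],
    [0, 0, 0.15, 0, -1],
    [0, 0, 0, 0, -1],
    [0, 0, 0, 0, -1]
  ]
}}

```text
t: 10.0
eef_pos: [0.466, -0.2704, 0.0873]
tool_rot: [0.0, -0.147, 0.989, 0.0]
contact_force: [0.7, -0.5, -2.2]
gripper_width: 0.149
grasp_force: 80.1
```

```bash
python3 -c "
from h import *
rel([.4665,-.2705,.0862],16.9)"
```

```text
t 10.0 pos [ 466.  -270.4   87.3] ang -163.1 tilt 0.0 
yaw 0.0 shift now(cm) [-0.04 -0.02  0.11] after yaw(cm) [-0.04 -0.02  0.11] F [ 0.7 -0.5 -2.2] q [ 0.13  0.46  0.35  2.02 -0.24  0.7   2.5 ] w 0.149 gf 80.1
```

Request:
{"api": "carry_out", "payload": {
  "targets": [
    [0, 0, 0.05, 0, -1],
    [0, 0, 0.05, 0, -1],
    [0, 0, 0.04, 0, -1],
    [0, 0, 0, 0, -1]
  ]
}}

```text
t: 10.4
eef_pos: [0.4661, -0.2706, 0.0862]
tool_rot: [0.0, -0.147, 0.989, -0.0]
contact_force: [-0.8, 0.4, 0.6]
gripper_width: 0.149
grasp_force: 80.5
```

Contact: the force rose from -2.2 to +0.6 N, at the predicted height. Opening the fingers and moving up.

Request:
{"api": "carry_out", "payload": {
  "targets": [
    [0, 0, 0, 0, -0.6],
    [0, 0, 0, 0, -0.4],
    [0, 0, 0, 0, 0],
    [0, 0, 0, 0, 0.2],
    [0, 0, -0.5, 0, 0.2],
    [0, 0, -1.5, 0, 0.2],
    [0, 0, -2.5, 0, 0.2],
    [0, 0, -3, 0, 0.2],
    [0, 0, -3, 0, 0.2],
    [0, 0, -2, 0, 0.2],
    [0, 0, 0, 0, 0.2]
  ]
}}

```text
t: 11.5
eef_pos: [0.4676, -0.2714, 0.2141]
tool_rot: [0.003, -0.147, 0.989, -0.001]
contact_force: [0.4, -0.1, 0.1]
gripper_width: 0.601
grasp_force: 0.0
```

```bash
python3 -c "
from h import *
rel([.5385,-.0225,.21],12.3)"
```

```text
t 11.5 pos [ 467.6 -271.4  214.1] ang -163.11 tilt 0.34 
yaw 4.59 shift now(cm) [-14.01  21.76   0.41] after yaw(cm) [-12.23  22.81   0.41] F [ 0.4 -0.1  0.1] q [ 0.06  0.28  0.42  1.92 -0.14  0.96  2.42] w 0.601 gf 0.0
```

```bash
python3 - <<'E'
from h import *
t=imaging.read_camera('top');s=imaging.read_camera('side')
for n,im in(('top',t),('side',s)):
    print("green");blobs(n,im,(40,90,40),(85,255,255),.107,30)
    print("orange");blobs(n,im,(3,170,120),(15,255,255),.111,30)
a=cv2.resize(t[180:300,290:430],(700,600),interpolation=cv2.INTER_CUBIC)
cv2.imwrite("pics/t4.png",a[:,:,::-1])
cv2.imwrite("pics/s4.png",cv2.resize(s[130:230,235:375],(800,571),interpolation=cv2.INTER_CUBIC)[:,:,::-1])
E
```

```text
green
top [ 53. 306.] xy 207.4 717.6 size [ 25.1 141. ] ang 31.4
top [323. 224.] xy 538.6 -21.4 size [81.4 12.6] ang 12.0
orange
green
side [279. 187.] xy 537.2 -10.4 size [77.9 38.8] ang 12.9
orange
```

View pics/s4.png

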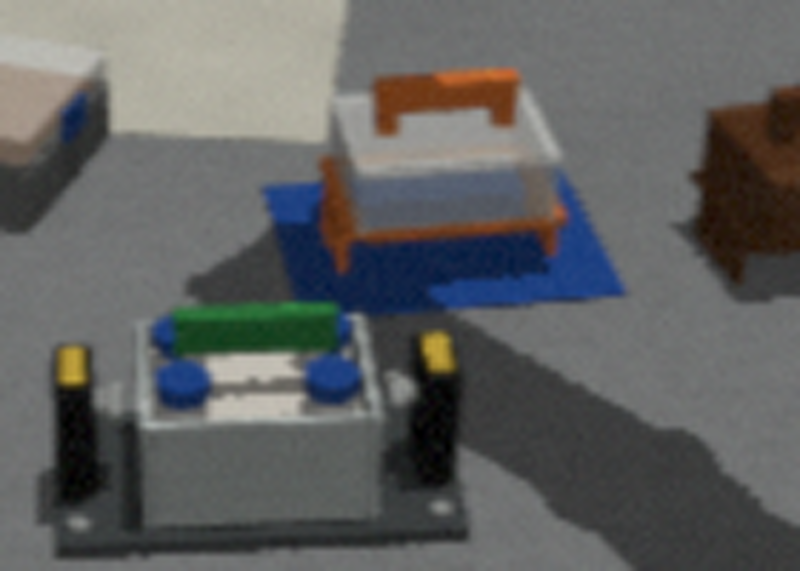

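View pics/t4.png

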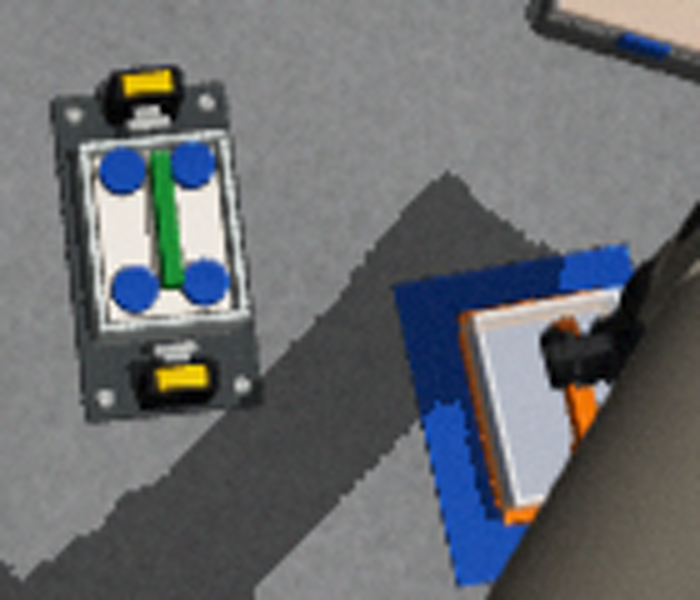

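The cap stands upright in the middle of the pad; in the side crop its feet are at about (345,270) and (550,250). The insert's green bar runs (160,150)–(175,287) in the top crop, i.e. (0.5386,-0.022), 12°. Back to the bucket.

Request:
{"api": "carry_out", "payload": {
  "targets": [
    [0, 0, 0, 4.59, 0.2],
    [-0.7, 1.2, 0, 0, 0.2],
    [-1.3, 2.4, 0, 0, 0.2],
    [-1.3, 2.4, 0, 0, 0.2],
    [-1.3, 2.4, 0, 0, 0.2],
    [-1.3, 2.4, 0, 0, 0.2],
    [-1.3, 2.4, 0, 0, 0.2],
    [-1.3, 2.4, 0, 0, 0.2],
    [-1.3, 2.4, 0, 0, 0.2],
    [-1.3, 2.4, 0, 0, 0.2],
    [-1.1, 2.4, 0, 0, 0.2],
    [0, 0, 0, 0, 0.2]
  ]
}}

```text
t: 12.8
eef_pos: [0.5366, -0.0158, 0.2097]
tool_rot: [-0.001, -0.112, 0.994, 0.001]
contact_force: [0.2, -0.3, 0.2]
gripper_width: 0.597
grasp_force: 0.0
```

Request:
{"api": "carry_out", "payload": {
  "targets": [
    [0, 0, 2, 0, 0.2],
    [0, 0, 3, 0, 0.2],
    [0, 0, 3, 0, 0.2],
    [0, 0, 0, 0, 0.2],
    [0, 0, 0, 0, 0.2]
  ]
}}

```text
t: 13.3
eef_pos: [0.5359, -0.0217, 0.1306]
tool_rot: [-0.001, -0.108, 0.994, -0.0]
contact_force: [0.1, -0.0, 0.1]
gripper_width: 0.6
grasp_force: 0.0
```

```bash
python3 -c "
from h import *
rel([.5388,-.0225,.077],12.3)"
```

```text
t 13.3 pos [535.9 -21.7 130.6] ang -167.66 tilt 0.12 
yaw 0.04 shift now(cm) [-0.28 -0.14  5.36] after yaw(cm) [-0.28 -0.14  5.36] F [ 0.1 -0.   0.1] q [-0.31  0.38  0.29  1.99 -0.15  0.78  1.86] w 0.6 gf 0.0
```

Request:
{"api": "carry_out", "payload": {
  "targets": [
    [-0.1, 0, 1, 0, 0.2],
    [0, 0, 0.8, 0, 0.2],
    [0, 0, 0, 0, 0.2],
    [0, 0, 0, 0, 0.2],
    [0, 0, 0, 0, 0.2]
  ]
}}

```text
t: 13.8
eef_pos: [0.5377, -0.0214, 0.1132]
tool_rot: [0.0, -0.107, 0.994, 0.0]
contact_force: [0.2, -0.4, 1.3]
gripper_width: 0.603
grasp_force: 0.0
```

```bash
python3 -c "
from h import *
rel([.5388,-.0225,.077],12.3)"
```

```text
t 13.8 pos [537.7 -21.4 113.2] ang -167.69 tilt 0.03 
yaw 0.01 shift now(cm) [-0.08 -0.13  3.62] after yaw(cm) [-0.08 -0.13  3.62] F [ 0.2 -0.4  1.3] q [-0.3   0.41  0.28  2.   -0.17  0.75  1.87] w 0.603 gf 0.0
```

Request:
{"api": "carry_out", "payload": {
  "targets": [
    [-0.08, -0.1, 1, 0, 0.2],
    [0, 0, 1, 0, 0.2],
    [0, 0, 1, 0, 0.2],
    [0, 0, 0.6, 0, 0.2],
    [0, 0, 0, 0, 0.2],
    [0, 0, 0, 0, -0.3],
    [0, 0, 0, 0, -0.5],
    [0, 0, 0, 0, -0.65],
    [0, 0, 0, 0, -1],
    [0, 0, 0, 0, -1],
    [0, 0, 0, 0, -1],
    [0, 0, 0, 0, -1]
  ],
  "force": 70
}}

```text
t: 15.0
eef_pos: [0.5387, -0.0224, 0.0771]
tool_rot: [0.0, -0.107, 0.994, -0.0]
contact_force: [0.2, -1.5, 2.1]
gripper_width: 0.132
grasp_force: 69.6
```

```bash
python3 -c "
from h import *
rel([.5388,-.0225,.077],12.3)"
```

```text
t 15.0 pos [538.7 -22.4  77.1] ang -167.7 tilt 0.03 
yaw 0.0 shift now(cm) [-0.   -0.01  0.01] after yaw(cm) [-0.   -0.01  0.01] F [ 0.2 -1.5  2.1] q [-0.28  0.47  0.27  2.02 -0.19  0.67  1.89] w 0.132 gf 69.6
```

Request:
{"api": "carry_out", "payload": {
  "targets": [
    [0, 0, -0.3, 0, -1],
    [0, 0, -0.5, 0, -1],
    [0, 0, -0.7, 0, -1],
    [0, 0, -0.7, 0, -1],
    [0, 0, -0.7, 0, -1],
    [0, 0, 0, 0, -1]
  ]
}}

```text
t: 15.6
eef_pos: [0.5393, -0.0222, 0.1072]
tool_rot: [0.001, -0.107, 0.994, 0.0]
contact_force: [0.7, -0.1, -2.4]
gripper_width: 0.13
grasp_force: 68.9
```

Request:
{"api": "carry_out", "payload": {
  "targets": [
    [0, 0, -0.7, 0, -1],
    [0, 0, -1, 0, -1],
    [0, 0, -1, 0, -1],
    [0, 0, -1, 0, -1],
    [0, 0, -1, 0, -1],
    [0, 0, -1, 0, -1],
    [0, 0, -1, 0, -1],
    [0, 0, -1, 0, -1],
    [0, 0, -0.5, 0, -1],
    [0, 0, 0, 0, -1],
    [0, 0, 0, 0, -1]
  ]
}}

```text
t: 16.7
eef_pos: [0.5383, -0.0222, 0.1877]
tool_rot: [-0.0, -0.107, 0.994, 0.0]
contact_force: [0.2, -0.2, -2.5]
gripper_width: 0.128
grasp_force: 68.8
```

```bash
python3 -c "
from h import *
rel([.449,.276,.185],4.5)"
```

```text
t 16.7 pos [538.3 -22.2 187.7] ang -167.68 tilt 0.02 
yaw 7.82 shift now(cm) [ 2.36 31.04  0.27] after yaw(cm) [ 6.56 30.43  0.27] F [ 0.2 -0.2 -2.5] q [-0.33  0.31  0.31  1.94 -0.12  0.91  1.83] w 0.128 gf 68.8
```

The insert is up by 110 mm, level and clear of the rim. Carrying it to the tray.

Request:
{"api": "carry_out", "payload": {
  "targets": [
    [0, 0, 0, 3.92, -1],
    [0, 0, 0, 3.9, -1],
    [0.2, 1.0, 0, 0, -1],
    [0.4, 2.0, 0, 0, -1],
    [0.66, 3.0, 0, 0, -1],
    [0.66, 3.0, 0, 0, -1],
    [0.66, 3.0, 0, 0, -1],
    [0.66, 3.0, 0, 0, -1],
    [0.66, 3.0, 0, 0, -1],
    [0.66, 3.0, 0, 0, -1],
    [0.66, 3.0, 0, 0, -1],
    [0.66, 3.0, 0, 0, -1]
  ]
}}

```text
t: 17.9
eef_pos: [0.4574, 0.244, 0.1876]
tool_rot: [-0.0, -0.041, 0.999, -0.0]
contact_force: [0.8, -0.2, -2.9]
gripper_width: 0.126
grasp_force: 68.9
```

Request:
{"api": "carry_out", "payload": {
  "targets": [
    [0.5, 2.0, 0, 0, -1],
    [0.2, 1.0, 0, 0, -1],
    [0, 0, 0, 0, -1],
    [0, 0, 0, 0, -1],
    [0, 0, 0, 0, -1]
  ]
}}

```text
t: 18.4
eef_pos: [0.4499, 0.2701, 0.1878]
tool_rot: [-0.0, -0.038, 0.999, -0.0]
contact_force: [0.3, -0.4, -3.1]
gripper_width: 0.126
grasp_force: 68.9
```

```bash
python3 -c "
from h import *
rel([.449,.276,.0691],4.5)"
```

```text
t 18.4 pos [449.9 270.1 187.8] ang -175.62 tilt 0.05 
yaw -0.12 shift now(cm) [ 0.04  0.61 11.87] after yaw(cm) [ 0.04  0.61 11.87] F [ 0.3 -0.4 -3.1] q [-0.83  0.28  0.2   1.97 -0.07  0.9   1.06] w 0.126 gf 68.9
```

Request:
{"api": "carry_out", "payload": {
  "targets": [
    [0, 0.3, 1, 0, -1],
    [0, 0.3, 1.5, 0, -1],
    [0, 0, 1.5, 0, -1],
    [0, 0, 1.5, 0, -1],
    [0, 0, 1.5, 0, -1],
    [0, 0, 0.8, 0, -1],
    [0, 0, 0, 0, -1],
    [0, 0, 0, 0, -1],
    [0, 0, 0, 0, -1]
  ]
}}

```text
t: 19.3
eef_pos: [0.4495, 0.278, 0.1106]
tool_rot: [0.001, -0.039, 0.999, 0.0]
contact_force: [0.4, -0.4, -2.6]
gripper_width: 0.128
grasp_force: 68.8
```

```bash
python3 -c "
from h import *
rel([.449,.276,.0691],4.5)
im=imaging.read_camera('side');cv2.imwrite('pics/s5.png',cv2.resize(im[210:330,230:370],(700,600),interpolation=cv2.INTER_CUBIC)[:,:,::-1])"
```

```text
t 19.3 pos [449.5 278.  110.6] ang -175.52 tilt 0.08 
yaw -0.02 shift now(cm) [ 0.07 -0.19  4.15] after yaw(cm) [ 0.07 -0.19  4.15] F [ 0.4 -0.4 -2.6] q [-0.82  0.4   0.18  2.02 -0.1   0.73  1.07] w 0.128 gf 68.8
```

View pics/s5.png

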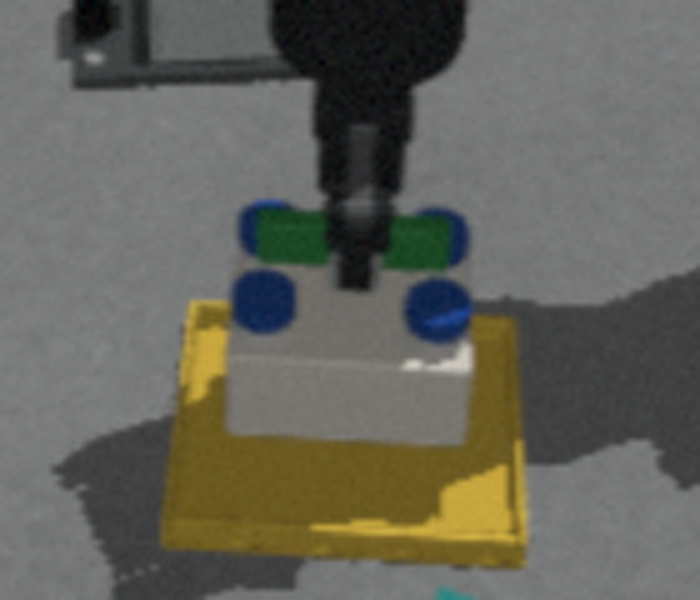

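The insert hangs level over the tray and the bar has not slipped in the fingers: the bar is at (355,240), the block's lower edge runs (230,430)–(465,442). Lowering.

Request:
{"api": "carry_out", "payload": {
  "targets": [
    [0.05, -0.1, 0.6, 0, -1],
    [0, -0.08, 0.8, 0, -1],
    [0, 0, 0.8, 0, -1],
    [0, 0, 0.8, 0, -1],
    [0, 0, 0.5, 0, -1],
    [0, 0, 0.3, 0, -1],
    [0, 0, 0.1, 0, -1],
    [0, 0, 0, 0, -1],
    [0, 0, 0, 0, -1],
    [0, 0, 0, 0, -1]
  ]
}}

```text
t: 20.35
eef_pos: [0.4488, 0.276, 0.0712]
tool_rot: [0.0, -0.039, 0.999, 0.0]
contact_force: [0.6, -0.1, -2.3]
gripper_width: 0.125
grasp_force: 69.0
```

```bash
python3 -c "
from h import *
rel([.449,.276,.0691],4.5)"
```

```text
t 20.35 pos [448.8 276.   71.2] ang -175.51 tilt 0.04 
yaw -0.01 shift now(cm) [-0.02 -0.01  0.21] after yaw(cm) [-0.02 -0.01  0.21] F [ 0.6 -0.1 -2.3] q [-0.8   0.46  0.16  2.05 -0.12  0.65  1.09] w 0.125 gf 69.0
```

Request:
{"api": "carry_out", "payload": {
  "targets": [
    [0, 0, 0.08, 0, -1],
    [0, 0, 0.06, 0, -1],
    [0, 0, 0.05, 0, -1],
    [0, 0, 0.03, 0, -1],
    [0, 0, 0, 0, -1],
    [0, 0, 0, 0, -1]
  ]
}}

```text
t: 20.95
eef_pos: [0.4486, 0.2757, 0.0691]
tool_rot: [-0.0, -0.039, 0.999, 0.0]
contact_force: [-2.9, -2.5, 5.5]
gripper_width: 0.13
grasp_force: 70.0
```

Seated on the tray floor (contact force +5.5 N). Releasing and moving up.

Request:
{"api": "carry_out", "payload": {
  "targets": [
    [0, 0, 0, 0, -0.7],
    [0, 0, 0, 0, -0.5],
    [0, 0, 0, 0, 0],
    [0, 0, 0, 0, 0.2],
    [0, 0, -0.5, 0, 0.2],
    [0, 0, -1.5, 0, 0.2],
    [0, 0, -2.5, 0, 0.2],
    [0, 0, -3, 0, 0.2],
    [0, 0, -3, 0, 0.2],
    [0, 0, -3, 0, 0.2],
    [0, 0, -1, 0, 0.2],
    [0, 0, 0, 0, 0.2]
  ]
}}

```text
t: 22.15
eef_pos: [0.4494, 0.2765, 0.2153]
tool_rot: [0.001, -0.039, 0.999, 0.001]
contact_force: [0.2, 0.0, -0.2]
gripper_width: 0.599
grasp_force: 0.0
```

```bash
python3 -c "
from h import *
im=imaging.read_camera('side');cv2.imwrite('pics/s6.png',cv2.resize(im,(800,600),interpolation=cv2.INTER_CUBIC)[:,:,::-1])
im=imaging.read_camera('top');blobs('top',im,(3,170,120),(15,255,255),.111,30);blobs('top',im,(40,90,40),(85,255,255),.099,30)"
```

```text
top [405. 281.] xy 397.1 -271.8 size [10.6 82.7] ang 16.8
top [406. 258.] xy 466.1 -268.7 size [81.1 12.7] ang 16.9
top [ 51. 308.] xy 206.5 722.3 size [ 11. 140.] ang 25.4
```

View pics/s6.png

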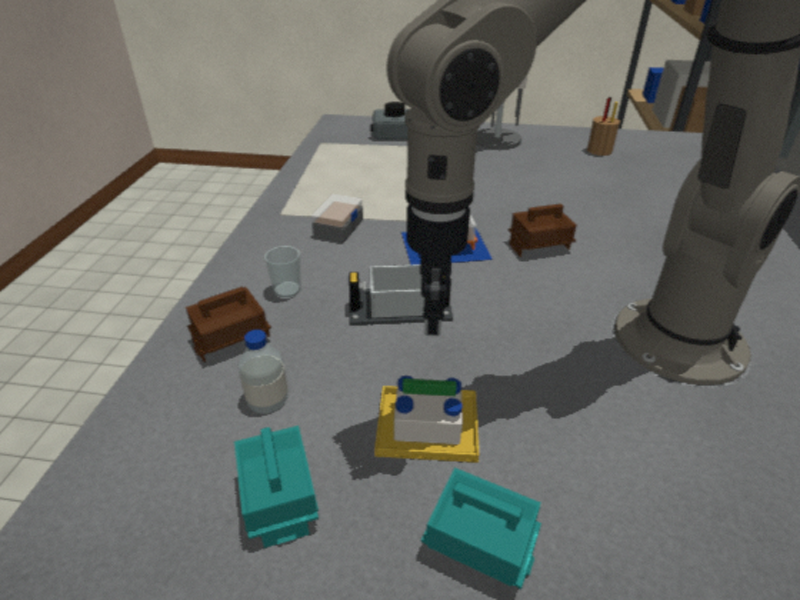

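The insert stands flat in the tray at (430,410). The cap handle measures (0.466,-0.269), in the middle of the pad. The bottle, beaker and tip box have not moved, and the gripper is clear.

```bash
python3 -c "
from station import bot
print(bot.hand_in())"
```

```text
the job is handed in; nothing more can be done
None
```

I handed the job in after about 22 s of robot time: the cap stands handle up in the middle of the blue pad, the insert stands flat in the yellow tray, and the bottle, beaker and tip box look undisturbed in the last picture.

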